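Let a power module slide home in the sloped squaring rest

ROBOT

A 6-joint arm with a two-finger parallel gripper is mounted at the origin on a cart in front of the work surface, level with it; the furniture and walls round the work are solid. World frame = base frame: x ahead of the robot, y to its left, z up, the work surface at z = 0. Lengths are in m, angles in rad, forces in N, time in s.
With the tool pointing down it reaches from about 0.325 to 0.9 m from the base axis. Payload 6.1 kg.
Tool frame: the origin (TCP) lies midway between the tips of the shut fingers; the grasp point (between the pads) lies 19 mm behind it (env.grip_point_offset is the distance from the TCP to the grasp point, in m); z points along the fingers, y is the line along which they close (so a half turn about z gives the same grasp; the last joint's range is limited). The gripper opens to 87 mm and grips with 3 to 60 N. Pads are 19 mm wide; open, the fingers measure 117 mm over their backs; the gripper's body (75 mm by 190 mm) begins 51 mm behind the grasp point.
Start: joints at [-1.44, 0.22, 1.526, -0, 1.395, -0.126], TCP at [0.159, -0.604, 0.223] pointing down, gripper open.
Joint ranges: [-2.98, 2.98], [-0.91, 2.08], [0.09, 2.57], [-1.24, 4.39], [0.2, 2.65], [-2.68, 2.68]. Speed limits (rad/s): [2.57, 2.57, 3.01, 3.14, 3.14, 3.14].

INTERFACE

Orientations are given as [roll, pitch, yaw] about the fixed x, y, z axes, in that order (R = Rz(yaw) Ry(pitch) Rx(roll)).
In Python, from plant import env gives the robot as it stands.
- The arm moves only by the tool step_arm, never from a script. Its argument "increments" is a list of rows, each an object of numbers: "dx", "dy", "dz": the shift along the tool's x, y, z in cm; "roll": the turn about the tool's z in rad. A call has exactly 8 rows; each row shifts and turns the commanded pose from where the row before left it, along the tool's axes as they then stand; what a row does not reach is not made up. A row lasts 1/8 s, in which the tool goes at most 62.5 mm and 10.7 degrees, less where a joint would pass 70% of its speed; a pose out of reach is approached as far as the arm can. A call is refused whole if a number of a shift passes 6.25 or a number of a turn 0.188, either way. A call with a gripper value outside its range is refused whole. "grip" is the finger opening in cm, from 0 to 8.7, set as the call begins (left out, the last holds). The fingers move at their own pace and stop on an object; "grip_force" is the grip in N (left out, the last holds). Time passes only in rows, so rows that do not move let the fingers close, or fill a call up. It gives the time, the measured TCP pose, the force, the opening and the grip force at its end, in the units of the state.
- env.get_state(): the state, without advancing time (a new reading comes with each control period).
- env.get_image(name): name is "scene" or "top" or "wrist"; returns (picture, depth): 400x640x3 uint8, red, green, blue; 400x640 float32, m along the optical axis (not along the pixel's ray), 0 where there is no reading.
- env.camera_params(name): a dict with "camera_matrix" (3x3 intrinsics, pixels), "R" (3x3) and "t" (3): a world point X has camera coordinates R X + t; the wrist camera has in their place "tool_from_camera" (4x4, takes a point from camera to tool coordinates, whose origin is the TCP and whose axes are the flange's). Camera axes: x right, y down, z forward; pixel columns grow to the right and rows downward; lengths in m; the calibration is good to about 2 mm. A picture is of the moment at which its call begins: read the wrist's pose just before it. camera_params takes no time and is no camera call.
- env.finish_job(): hands the job in; it is judged then, once.
The state is a dict: "t": time; "joint_pos": joint angles; "qvel": joint speeds; "joint_efforts": joint torques, N m; "position": TCP position; "eef_rot": TCP orientation; "wrist_force": force on the tool from outside, world axes, zero at the start; "ft_torque": the same for the moment, N m; "finger_gap": finger opening in m; "finger_force": force on a finger pad.
Only numpy, scipy, OpenCV 4.12 (cv2) and the standard library are available. Lean on these libraries where they do the work, as an engineer would, in place of code of your own. Each camera call takes 0.05 s, during which the arm holds its last target. There are 200 camera calls.

TASK

Load the power module into the sloped squaring rest: tilt it in the hand to match the slope and lower it, copper base down and long side parallel to the long fence, until you feel it lie flat on the slick plate, still a few centimetres clear of both fences. The plate's clamp height differs from day to day, so feel for the plate without bearing down hard on it. Then let go and let the module slide by its own weight into the corner until it is flush against both fences, leaving the capacitors and the fuse where they are.

Things in the scene. Friction and masses are not known exactly. Their poses are not given: they have to be found in the camera images.
- module_center (a point): Power module, loose, 0.11-0.22 kg: copper base 34 x 92 x 3 mm, black case 32 x 68 mm on it up to 22 mm over the underside, screw terminals to 30 mm. Point on its middle axis, 12.5 mm above the underside. y axis along its length, x across its width, z up out of the terminals. Grasp the case across its 32 mm width, finger tips 6 mm or more above the underside. Either end may lead.
- module: The same power module; origin at the centre of its underside, same axes.
- rest_corner (a point): Squaring rest: where plate face and inner faces of both fences meet, with the plate at its LOWEST setting. x axis along the long fence, y along the short fence, both uphill over the plate; z square out of it. Plate, fences and all are clamped 0 to 22 mm further out along z, unreported: feel or see it. Module home: centre at x 46, y 17 mm, length along x. Good spot to let go: x 82, y 68 mm.
- rest: Stand of the squaring rest: grey foot 110 x 110 x 14 mm, fixed; origin under its centre. Over it the grey slick plate, 180 x 140 mm, slopes 25 degrees down to its corner on the foot's -x side, more towards the long fence than the short one (friction 0.05 to 0.09). Aluminium fences 10 mm thick, 12 mm high, along its two lower edges; upper edges open. It does not yield under 60 N.
- tall_cap_center (a point): Bystander: dark blue capacitor standing upright, diameter 35 mm, 58 mm high; point at its centre. Leave it.
- short_cap_center (a point): Bystander: dark blue capacitor standing upright, diameter 30 mm, 45 mm high; point at its centre. Leave it.
- fuse_center (a point): Bystander: white cartridge fuse lying on the bench, diameter 22 mm, 58 mm long; point at its centre. Leave it.

How it is judged:
On the way, in this order (a step that is already met when the one before it is completed fails the run):
1. the module, still held, lies flat on the plate with its length along the long fence, at least 15 mm short of both fences (contact force between the fingers and module above 0.5 N and contact force between module and rest above 0.5 N and angle between the z axis of module_center and the z axis of rest_corner, either way round below 0.12 rad and angle between the y axis of module_center and the x axis of rest_corner, either way round below 0.15 rad and x of module_center in the frame of rest_corner above 0.061 m and y of module_center in the frame of rest_corner above 0.032 m), for 0.1 s.
2. it is let go on the plate while still more than 8 mm short of a fence, free of the fingers (contact force between the fingers and module below 0.02 N and contact force between module and rest above 0.1 N and (x of module_center in the frame of rest_corner above 0.054 m or y of module_center in the frame of rest_corner above 0.025 m)), for 0.02 s.
At the end, for the whole second after the job is handed in: The module rests released on the sloped plate, base down, its long side against the long fence and its end against the short fence, each within 3 mm and square and flat within 0.05 rad, at rest; both capacitors and the fuse are within 15 mm of where they stood (x of module_center in the frame of rest_corner between 0.043 and 0.049 m and y of module_center in the frame of rest_corner between 0.014 and 0.02 m and angle between the y axis of module_center and the x axis of rest_corner, either way round below 0.05 rad and angle between the z axis of module_center and the z axis of rest_corner, either way round below 0.05 rad and angle between module_center's own z axis and vertical below 0.6 rad and contact force between module and rest above 0.2 N and contact force between the fingers and module below 0.02 N and linear speed of module below 0.01 m/s and distance of each of tall_cap_center, short_cap_center, fuse_center from where it was at the start of the episode below 0.015 m); the robot touches nothing.
It fails at once if a capacitor or the fuse is moved more than 15 mm (distance of any of tall_cap_center, short_cap_center, fuse_center from where it was at the start of the episode above 0.015 m).
It fails at once if the held module is pressed on the rest with more than 60 N (contact force between the fingers and module above 0.5 N and contact force between module and rest above 60 N).
It also fails if it takes over 45 s, if anything falls off the work surface, if the arm or the gripper's body presses on something with over 40 N, if the wrist force passes 120 N, or if a joint passes its speed limit or range.

## Working session

There is one attempt and no reset: what is moved stays moved. The work goes in short steps, Python scripts to look and compute and a tool call to move; the robot and the scene stay as the last step left them, time stands still between calls to the robot, and variables do not carry over. Pictures are saved under pics/ and viewed, at most 10 in all, crops included, and the job is handed in when it is done.

Besides the shell and the picture viewer there is one more tool, called after ">>>" as a command line: name --argument value ..., lists and objects as JSON in quotes. step_arm: Moves the arm, as the interface text tells. Its arguments: {"type":"object","properties":{"increments":{"type":"array"},"grip":{"type":"number"},"grip_force":{"type":"number"}},"required":["increments"]}

```bash
mkdir -p pics; cat > h.py <<'E'
from plant import env
import numpy as np, cv2
from scipy.spatial.transform import Rotation as R
def snap(n):
    s=env.get_state(); im,d=env.get_image(n); np.savez(f'{n}.npz',im=im,d=d,p=s['position'],r=s['eef_rot'])
    return s,im,d
def cloud(n):
    f=np.load(f'{n}.npz'); d=f['d']; c=env.camera_params(n); K=np.array(c['camera_matrix'])
    v,u=np.mgrid[:400,:640]
    P=np.stack([(u-K[0,2])/K[0,0]*d,(v-K[1,2])/K[1,1]*d,d],-1)
    if n=='wrist':
        T=np.array(c['tool_from_camera']); P=P@T[:3,:3].T+T[:3,3]
        W=P@R.from_euler('xyz',f['r']).as_matrix().T+f['p']
    else: W=(P-np.array(c['t']))@np.array(c['R'])
    W[d<=0]=np.nan
    return f['im'],W
E
python3 - <<'E'
from h import *
for n in('top','scene'):
    s,im,d=snap(n); cv2.imwrite(f'pics/{n}1.png',im[:,:,::-1])
print(s); print(np.array(env.camera_params('wrist')['tool_from_camera']).round(3))
E
```

```text
{'t': 0.05, 'joint_pos': array([-1.44014967e+00,  2.21191333e-01,  1.52757092e+00, -1.39957880e-05,
        1.39472196e+00, -1.26094751e-01]), 'qvel': array([-0.00011033, -0.00086426, -0.00174284,  0.00067072,  0.0015719 ,
        0.00046451]), 'joint_efforts': array([ 1.46555438e-03, -4.96314240e+01, -3.88837802e+01,  7.01446063e-02,
        5.22150623e-02, -6.65589278e-05]), 'position': array([ 0.15862151, -0.60390901,  0.22148009]), 'eef_rot': array([-3.13971438e+00, -2.24218546e-04,  2.56743665e-01]), 'wrist_force': array([ 0.67196568, -0.03490555, -0.06838222]), 'ft_torque': array([0.00878427, 0.01466642, 0.01259811]), 'finger_force': 0.0, 'finger_gap': 0.08672001659197322}
[[ 0.002 -0.969 -0.248  0.067]
 [ 1.     0.002  0.001  0.   ]
 [-0.    -0.248  0.969 -0.163]
 [ 0.     0.     0.     1.   ]]
```

View pics/top1.png

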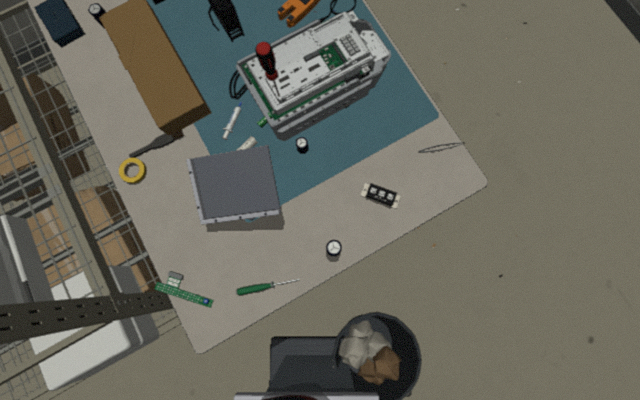

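View pics/scene1.png

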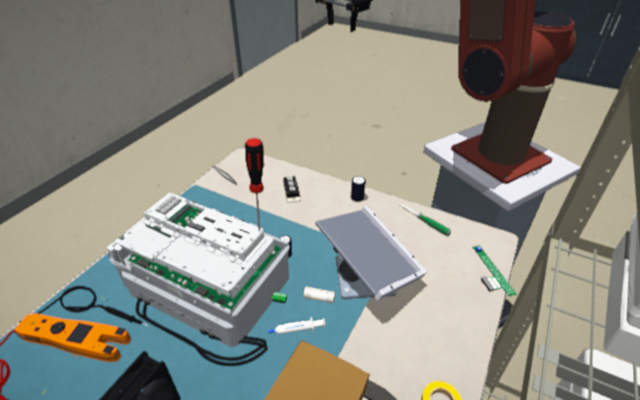

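The top picture shows the module at (380,195), the rest plate about (237,183) with its fences along the left and bottom edges, the capacitors at (333,247) and (302,145), and the fuse near (247,145). The scene view agrees.

```bash
python3 - <<'E'
from h import *
im,W=cloud('top')
for n,(u,v) in dict(mod=(380,195),capA=(333,247),capB=(302,145),bench=(300,225),fuse=(247,144),plate=(237,183),tl=(196,165),tr=(268,153),br=(276,205),bl=(206,212)).items(): print(n,W[v,u].round(4))
# plate plane
m=np.zeros((400,640),bool); m[165:200,205:262]=1
p=W[m]; p=p[np.isfinite(p).all(1)]; c=p.mean(0); n=np.linalg.svd(p-c)[2][2]; n*=np.sign(n[2]); 
r=(p-c)@n; print(c,n,np.degrees(np.arccos(n[2])),r.std())
# module
m=np.zeros((400,640),bool); m[170:220,350:412]=1
q=W[m]; q=q[np.isfinite(q).all(1)&(q[:,2]>.016)]; print(len(q),q.mean(0),np.percentile(q[:,2],[10,50,90]))
rc=cv2.minAreaRect(q[:,:2].astype(np.float32)*1000);print(rc)
cv2.imwrite('pics/top2.png',cv2.resize(im[130:260,170:420,::-1],None,fx=3,fy=3,interpolation=cv2.INTER_CUBIC))
E
```

```text
mod [ 0.5916 -0.1724  0.0304]
capA [ 0.4683 -0.0614  0.0593]
capB [0.7086 0.0108 0.0488]
bench [0.5247 0.0165 0.0014]
fuse [0.7203 0.1466 0.0236]
plate [0.6061 0.1499 0.0915]
tl [0.6486 0.2446 0.0874]
tr [0.663  0.0776 0.1281]
br [0.5573 0.063  0.0886]
bl [0.5488 0.2286 0.0472]
[0.6089079  0.15975945 0.08905755] [-0.37429078  0.19674405  0.90619986] 25.01462787600387 0.0013416758524845284
402 [ 0.59587892 -0.17649432  0.02343518] [0.02047933 0.02300187 0.02761027]
((596.9129028320312, -176.92835998535156), (67.82563018798828, 33.826507568359375), 68.70882415771484)
```

View pics/top2.png

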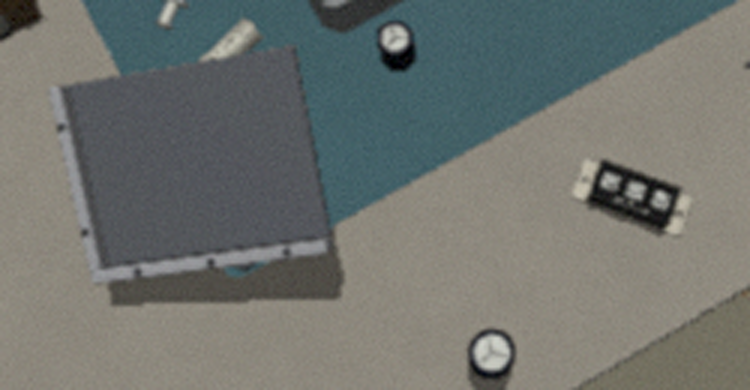

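>>> step_arm --increments '[{"dx": 5.3,"dy": -3.0},{"dx": 5.3,"dy": -3.0},{"dx": 5.3,"dy": -3.0},{"dx": 5.3,"dy": -3.0},{"dx": 5.3,"dy": -3.0},{"dx": 5.3,"dy": -3.0},{"dx": 5.3,"dy": -3.0},{"dx": 5.3,"dy": -3.0}]' --grip 6.0

```text
invalid input
```

>>> step_arm --increments '[{"dx": 5.3,"dy": -3.1},{"dx": 5.3,"dy": -3.1},{"roll": -0.157},{"roll": -0.157},{"roll": -0.157},{"roll": -0.157},{"roll": -0.157},{"roll": -0.157}]'

```text
invalid input
```

```bash
python3 - <<'E'
from h import *
s,im,d=snap('wrist'); print(s['position'],s['eef_rot'],s['t'],s['wrist_force'])
cv2.imwrite('pics/w1.png',im[:,:,::-1])
im,W=cloud('wrist')
m=np.isfinite(W).all(2)&(W[...,2]>.013)&(W[...,2]<.035)&(np.hypot(W[...,0]-.596,W[...,1]+.175)<.06)
q=W[m];print(len(q),np.percentile(q[:,2],[5,50,95]))
q=q[q[:,2]<.027]
r=cv2.minAreaRect(q[:,:2].astype(np.float32)*1000);print(r)
E
```

```text
[ 0.1586723  -0.60395565  0.22152654] [-3.13984096e+00 -2.16164744e-04  2.56818528e-01] 0.1 [ 0.71579763  0.06811893 -0.32952738]Traceback (most recent call last):
  File "<stdin>", line 6, in <module>
    return _quantile_unchecked(
        a, q, axis, out, overwrite_input, method, keepdims, weights)
    return _ureduce(a,
                    func=_quantile_ureduce_func,
    ...<5 lines>...
                    overwrite_input=overwrite_input,
                    method=method)
    r = func(a, **kwargs)
    result = _quantile(arr,
                       quantiles=q,
    ...<2 lines>...
                       out=out,
                       weights=wgt)
    slices_having_nans = np.isnan(arr[-1, ...])
                                  ~~~^^^^^^^^^
IndexError: index -1 is out of bounds for axis 0 with size 0
```

View pics/w1.png

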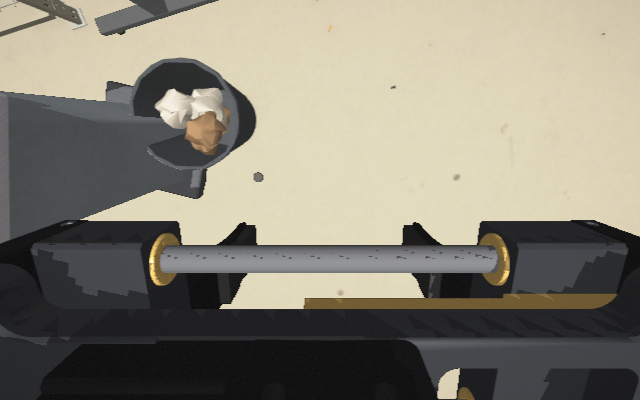

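The wrist picture shows only the floor, the bin at (195,110) and the gripper, because the arm hasn't moved: both calls were refused. I'll try again with every key in every row.

>>> step_arm --increments '[{"dx": 5.3,"dy": -3.0,"dz": 0,"roll": 0},{"dx": 5.3,"dy": -3.0,"dz": 0,"roll": 0},{"dx": 5.3,"dy": -3.0,"dz": 0,"roll": 0},{"dx": 5.3,"dy": -3.0,"dz": 0,"roll": 0},{"dx": 5.3,"dy": -3.0,"dz": 0,"roll": 0},{"dx": 5.3,"dy": -3.0,"dz": 0,"roll": 0},{"dx": 5.3,"dy": -3.0,"dz": 0,"roll": 0},{"dx": 5.3,"dy": -3.0,"dz": 0,"roll": 0}]' --grip 6.0

```text
t: 1.15
position: [0.509, -0.2631, 0.2224]
eef_rot: [3.141, 0.0, 0.257]
wrist_force: [1.0, -0.5, -0.7]
finger_gap: 0.06
finger_force: 0.0
```

>>> step_arm --increments '[{"dx": 5.3,"dy": -3.1,"dz": 0,"roll": 0},{"dx": 5.3,"dy": -3.1,"dz": 0,"roll": 0},{"dx": 0,"dy": 0,"dz": 0,"roll": -0.157},{"dx": 0,"dy": 0,"dz": 0,"roll": -0.157},{"dx": 0,"dy": 0,"dz": 0,"roll": -0.157},{"dx": 0,"dy": 0,"dz": 0,"roll": -0.157},{"dx": 0,"dy": 0,"dz": 0,"roll": -0.157},{"dx": 0,"dy": 0,"dz": 0,"roll": -0.157}]'

```text
t: 2.15
position: [0.5944, -0.1777, 0.2221]
eef_rot: [-3.141, -0.0, 1.204]
wrist_force: [0.7, -0.6, 0.9]
finger_gap: 0.0598
finger_force: 0.0
```

```bash
python3 - <<'E'
from h import *
s,im,d=snap('wrist'); print(s['position'],s['eef_rot'],s['t'],s['joint_pos'])
cv2.imwrite('pics/w2.png',im[:,:,::-1])
im,W=cloud('wrist')
m=np.isfinite(W).all(2)&(W[...,2]>.013)&(W[...,2]<.035)&(np.hypot(W[...,0]-.596,W[...,1]+.175)<.06)
q=W[m];print(len(q),np.percentile(q[:,2],[5,50,95]))
q=q[q[:,2]<.027]
r=cv2.minAreaRect(q[:,:2].astype(np.float32)*1000);print(r)
E
```

```text
[ 0.59441038 -0.17766655  0.22206799] [-3.14075089e+00 -3.80693918e-05  1.20400032e+00] 2.15 [-4.17475571e-01  2.10515992e-01  1.53891210e+00 -4.69545603e-06
  1.39300717e+00 -5.06787494e-02]
1395 [0.02109672 0.02257093 0.02886389]
((597.9946899414062, -175.88665771484375), (68.17056274414062, 32.305908203125), 69.37232971191406)
```

View pics/w2.png

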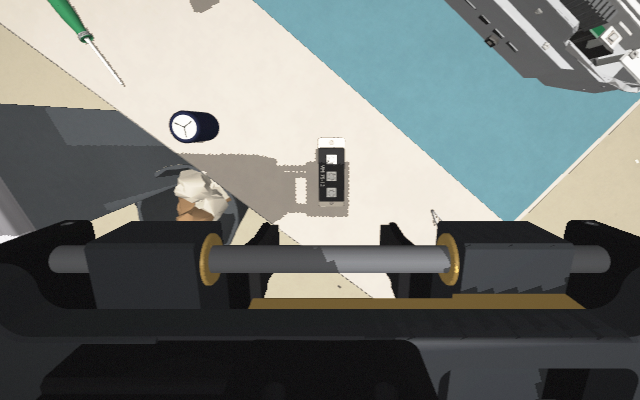

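The wrist view shows the module at (331,172) centred between the fingers, with nothing beside it. The tall cap is at (193,126), well clear. I'll descend to grip the case high, tips at 16 mm, so the module can tilt between the fingers later.

>>> step_arm --increments '[{"dx": 0.31,"dy": 0.27,"dz": 3,"roll": -0.007},{"dx": 0,"dy": 0,"dz": 4.5,"roll": 0},{"dx": 0,"dy": 0,"dz": 4.5,"roll": 0},{"dx": 0,"dy": 0,"dz": 4.0,"roll": 0},{"dx": 0,"dy": 0,"dz": 3.0,"roll": 0},{"dx": 0,"dy": 0,"dz": 1.6,"roll": 0},{"dx": 0,"dy": 0,"dz": 0,"roll": 0},{"dx": 0,"dy": 0,"dz": 0,"roll": 0}]'

```text
t: 3.2
position: [0.5994, -0.1764, 0.018]
eef_rot: [3.139, 0.0, 1.205]
wrist_force: [0.3, 0.3, -0.1]
finger_gap: 0.0602
finger_force: 0.0
```

>>> step_arm --increments '[{"dx": 0,"dy": 0,"dz": 0,"roll": 0},{"dx": 0,"dy": 0,"dz": 0,"roll": 0},{"dx": 0,"dy": 0,"dz": 0,"roll": 0},{"dx": 0,"dy": 0,"dz": 0,"roll": 0},{"dx": 0,"dy": 0,"dz": 0,"roll": 0},{"dx": 0,"dy": 0,"dz": 0,"roll": 0},{"dx": 0,"dy": 0,"dz": 0,"roll": 0},{"dx": 0,"dy": 0,"dz": 0,"roll": 0}]' --grip 2.5 --grip_force 15

```text
t: 4.2
position: [0.5984, -0.1759, 0.0168]
eef_rot: [3.142, -0.0, 1.206]
wrist_force: [-1.1, 1.0, 5.4]
finger_gap: 0.0329
finger_force: 15.0
```

>>> step_arm --increments '[{"dx": 0,"dy": 0,"dz": -1,"roll": 0},{"dx": 0,"dy": 0,"dz": -3,"roll": 0},{"dx": 0,"dy": 0,"dz": -4,"roll": 0},{"dx": 0,"dy": 0,"dz": -4,"roll": 0},{"dx": 0,"dy": 0,"dz": -4,"roll": 0},{"dx": 0,"dy": 0,"dz": -4,"roll": 0},{"dx": 0,"dy": 0,"dz": -3,"roll": 0},{"dx": 0,"dy": 0,"dz": -1,"roll": 0}]'

```text
t: 5.2
position: [0.5992, -0.1763, 0.2591]
eef_rot: [3.138, 0.0, 1.206]
wrist_force: [-0.4, 0.4, -1.5]
finger_gap: 0.0323
finger_force: 15.0
```

```bash
python3 - <<'E'
from h import *
im,W=cloud('top')
p=W[165:200,205:262].reshape(-1,3); c=p.mean(0)
n=np.array([-0.3743,0.1967,0.9062]); n/=np.linalg.norm(n)
cp=env.camera_params('top');K=np.array(cp['camera_matrix']);Rc=np.array(cp['R']);t=np.array(cp['t'])
o=-Rc.T@t
def hit(u,v,h=0):
    d=Rc.T@np.linalg.inv(K)@[u,v,1]; return o+d*((c+n*h-o)@n)/(d@n)
px=lambda a:(170+a[0]/3,130+a[1]/3)
tl,tr,br=[hit(*px(a)) for a in((57,87),(297,47),(328,237))]
# fence inner top edges (12 mm up)
la,lb=[hit(*px(a),.012) for a in((104,266),(324,239))]
sa,sb=[hit(*px(a),.012) for a in((66,88),(100,262))]
for a in(tl,tr,br,la,lb,sa,sb):print(a.round(4))
print('edge',np.linalg.norm(tl-tr),np.linalg.norm(tr-br))
def u(v):return v/np.linalg.norm(v)
print(u(tr-tl),u(lb-la),u(tr-br),u(sa-sb))
ex=u(u(tr-tl)+u(lb-la)); print('angle',np.arccos(u(tr-tl)@u(lb-la)))
ey=np.cross(n,ex)
# corner: x from short fence, y from long fence
A=np.array([ex,ey]); 
X=(np.mean([sa@ex,sb@ex])); Y=np.mean([la@ey,lb@ey]); Z=c@n
cor=X*ex+Y*ey+Z*n
print('ex',ex,'ey',ey,'cor',cor)
T=cor+.082*ex+.068*ey
print('far edge x,y',(tr-cor)@ex,(tr-cor)@ey,'target underside',T,'yaw',np.arctan2(-ex[1],-ex[0]),'tilts',np.degrees(np.arcsin([ex[2],ey[2]])))
E
```

```text
[nan nan nan]
[nan nan nan]
[nan nan nan]
[nan nan nan]
[nan nan nan]
[nan nan nan]
[nan nan nan]
edge nan nan
[nan nan nan] [nan nan nan] [nan nan nan] [nan nan nan]
angle nan
ex [nan nan nan] ey [nan nan nan] cor [nan nan nan]
far edge x,y nan nan target underside [nan nan nan] yaw nan tilts [nan nan]
```

```bash
cat > rest.py <<'E'
from h import *
c=np.array([0.6089079,0.15975945,0.08905755])
n=np.array([-0.3743,0.1967,0.9062]); n/=np.linalg.norm(n)
cp=env.camera_params('top');K=np.array(cp['camera_matrix']);Rc=np.array(cp['R']);t=np.array(cp['t'])
o=-Rc.T@t
def hit(u,v,h=0):
    d=Rc.T@np.linalg.inv(K)@[u,v,1]; return o+d*((c+n*h-o)@n)/(d@n)
px=lambda a:(170+a[0]/3,130+a[1]/3)
tl,tr,br=[hit(*px(a)) for a in((57,87),(297,47),(328,237))]
la,lb=[hit(*px(a),.012) for a in((104,266),(324,239))]
sa,sb=[hit(*px(a),.012) for a in((66,88),(100,262))]
def u(v):return v/np.linalg.norm(v)
E
python3 - <<'E'
from rest import *
print('edge',np.linalg.norm(tl-tr),np.linalg.norm(tr-br))
print(u(tr-tl),u(lb-la),u(tr-br),u(sa-sb))
ex=u(u(tr-tl)+u(lb-la)); print('angle',np.arccos(u(tr-tl)@u(lb-la)))
ey=np.cross(n,ex)
X=np.mean([sa@ex,sb@ex]); Y=np.mean([la@ey,lb@ey]); cor=X*ex+Y*ey+(c@n)*n
print('ex',ex,'ey',ey,'cor',cor)
T=cor+.082*ex+.068*ey
print('far edge x,y',(tr-cor)@ex,(tr-cor)@ey,'target underside',T,'yaw',np.arctan2(-ex[1],-ex[0]),'tilts',np.degrees(np.arcsin([ex[2],ey[2]])))
E
```

```text
edge 0.19221291671886373 0.13835022793442178
[ 0.07670779 -0.96732639  0.24165176] [ 0.0748205  -0.96765103  0.24094269] [0.92568801 0.13697836 0.35261684] [0.92578374 0.13525548 0.35303035]
angle 0.002042062128455698
ex [ 0.07576418 -0.96748921  0.24129735] ey [0.92420662 0.15897591 0.34723017] cor [0.53647995 0.22648282 0.04465866]
far edge x,y 0.1793941197282586 0.13718807164660546 target underside [0.60553866 0.15795907 0.0880567 ] yaw 1.648946939634572 tilts [13.96312383 20.31799293]
```

>>> step_arm --increments '[{"dx": 5.23,"dy": -1.98,"dz": 0,"roll": 0},{"dx": 5.23,"dy": -1.98,"dz": 0,"roll": 0},{"dx": 5.23,"dy": -1.98,"dz": 0,"roll": 0},{"dx": 5.23,"dy": -1.98,"dz": 0,"roll": 0},{"dx": 5.23,"dy": -1.98,"dz": 0,"roll": 0},{"dx": 5.23,"dy": -1.98,"dz": 0,"roll": 0},{"dx": 0,"dy": 0,"dz": 0,"roll": -0.18},{"dx": 0,"dy": 0,"dz": 0,"roll": -0.18}]'

```text
t: 6.2
position: [0.5983, 0.1608, 0.2545]
eef_rot: [-3.139, 0.0, 1.574]
wrist_force: [-0.4, -0.8, -2.2]
finger_gap: 0.0326
finger_force: 15.0
```

>>> step_arm --increments '[{"dx": 0,"dy": 0,"dz": 0,"roll": -0.083},{"dx": 0,"dy": 0,"dz": 0,"roll": 0},{"dx": 0,"dy": 0,"dz": 2,"roll": 0},{"dx": 0,"dy": 0,"dz": 4,"roll": 0},{"dx": 0,"dy": 0,"dz": 4,"roll": 0},{"dx": 0,"dy": 0,"dz": 2,"roll": 0},{"dx": 0,"dy": 0,"dz": 0,"roll": 0},{"dx": 0,"dy": 0,"dz": 0,"roll": 0}]'

```text
t: 7.2
position: [0.6005, 0.1598, 0.1381]
eef_rot: [3.139, -0.0, 1.648]
wrist_force: [-0.1, 0.2, -1.1]
finger_gap: 0.0327
finger_force: 15.0
```

```bash
python3 - <<'E'
from h import *
s,im,d=snap('wrist'); print(s['position'],s['eef_rot'],s['t'],s['wrist_force'],s['ft_torque'],s['finger_gap'])
cv2.imwrite('pics/w3.png',im[:,:,::-1])
im,W=cloud('wrist')
n=np.array([-0.3743,0.1967,0.9062]);c=np.array([0.6089,0.15976,0.08906])
r=(W-c)@n; m=np.isfinite(r)&(abs(r)<.02)&(np.hypot(W[...,0]-.62,W[...,1]-.15)<.12)
print(m.sum(),np.percentile(r[m],[10,30,50,70,90]))
E
```

```text
[0.60046507 0.1597743  0.13810133] [ 3.13912197e+00 -1.70287782e-04  1.64844331e+00] 7.2 [-0.12612555  0.23414197 -1.1208938 ] [-0.04261048 -0.07358701  0.0173837 ] 0.0326914445941236
23973 [-0.00043206  0.00012875  0.00055099  0.00110328  0.01185219]
```

View pics/w3.png

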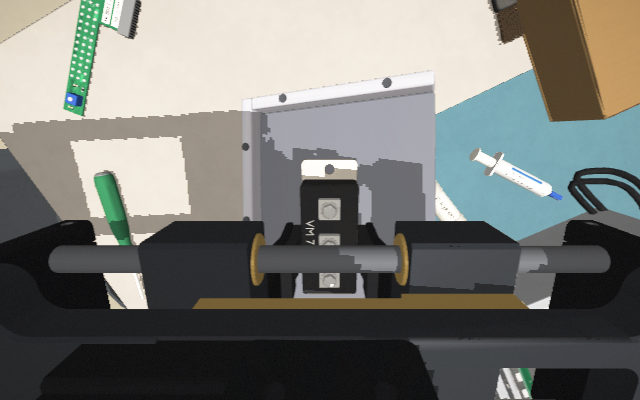

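The wrist view shows the module in the hand at (330,235), parallel to the long fence at (250,160) and pointing at the short fence at (340,88), with several centimetres to spare. The depth data puts the plate within 1 mm of my earlier fit. I'll ease the grip and feel my way down.

>>> step_arm --increments '[{"dx": 0,"dy": 0,"dz": 0.5,"roll": 0},{"dx": 0,"dy": 0,"dz": 0.5,"roll": 0},{"dx": 0,"dy": 0,"dz": 0.3,"roll": 0},{"dx": 0,"dy": 0,"dz": 0.2,"roll": 0},{"dx": 0,"dy": 0,"dz": 0.2,"roll": 0},{"dx": 0,"dy": 0,"dz": 0.2,"roll": 0},{"dx": 0,"dy": 0,"dz": 0.2,"roll": 0},{"dx": 0,"dy": 0,"dz": 0,"roll": 0}]' --grip_force 5

```text
t: 8.25
position: [0.5993, 0.1597, 0.1154]
eef_rot: [-3.141, 0.0, 1.649]
wrist_force: [-0.7, 0.7, 0.0]
finger_gap: 0.0329
finger_force: 5.0
```

```bash
python3 - <<'E'
from h import *
s=env.get_state();print({k:np.round(s[k],4) for k in('position','wrist_force','ft_torque','finger_gap','finger_force')})
E
```

```text
{'position': array([0.5993, 0.1597, 0.1154]), 'wrist_force': array([-6.966e-01,  7.234e-01,  3.000e-04]), 'ft_torque': array([-0.0008, -0.024 , -0.0044]), 'finger_gap': np.float64(0.0329), 'finger_force': np.float64(4.9996)}
```

>>> step_arm --increments '[{"dx": 0,"dy": 0,"dz": 0.1,"roll": 0},{"dx": 0,"dy": 0,"dz": 0.1,"roll": 0},{"dx": 0,"dy": 0,"dz": 0.1,"roll": 0},{"dx": 0,"dy": 0,"dz": 0.1,"roll": 0},{"dx": 0,"dy": 0,"dz": 0.1,"roll": 0},{"dx": 0,"dy": 0,"dz": 0.1,"roll": 0},{"dx": 0,"dy": 0,"dz": 0.1,"roll": 0},{"dx": 0,"dy": 0,"dz": 0,"roll": 0}]' --grip_force 4

```text
t: 9.25
position: [0.5992, 0.1597, 0.1088]
eef_rot: [-3.141, -0.0, 1.649]
wrist_force: [-1.6, 0.9, 2.6]
finger_gap: 0.0331
finger_force: 4.0
```

```bash
python3 - <<'E'
from h import *
s,im,d=snap('wrist');print({k:np.round(s[k],4) for k in('position','wrist_force','ft_torque','finger_gap','finger_force')})
im,W=cloud('wrist')
cv2.imwrite('pics/w4.png',cv2.resize(im[130:310,230:450,::-1],None,fx=3,fy=3))
E
```

```text
{'position': array([0.5992, 0.1597, 0.1088]), 'wrist_force': array([-1.5753,  0.8553,  2.5929]), 'ft_torque': array([ 0.0399,  0.2736, -0.0359]), 'finger_gap': np.float64(0.0331), 'finger_force': np.float64(4.0187)}
```

View pics/w4.png

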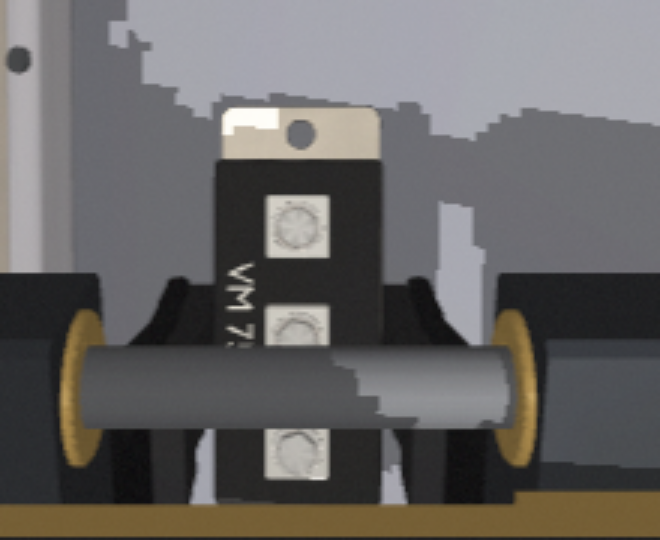

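The crop shows the module still held and aligned, its downhill end at (300,135). I'll fit the tilt of the case top from the depth.

```bash
cat > tilt.py <<'E'
from h import *
s,im,d=snap('wrist');print({k:np.round(s[k],4) for k in('t','position','wrist_force','ft_torque','finger_gap')})
im,W=cloud('wrist')
n0=np.array([-0.3743,0.1967,0.9062]);ex=np.array([.0758,-.9675,.2413]);ey=np.cross(n0,ex)
cor=np.array([.5365,.2265,.0447])
rows,cols=np.mgrid[185:222,303:357]; rows,cols=rows.ravel(),cols.ravel()
Q=W[rows,cols]; dark=im[rows,cols].max(1)<70
Q=Q[dark&np.isfinite(Q).all(1)]
for _ in range(5):
    c=np.median(Q,0) if _==0 else Q.mean(0); nn=np.linalg.svd(Q-c)[2][2]; nn*=np.sign(nn[2]); r=(Q-c)@nn
    Q=Q[abs(r)<max(2*r.std(),.0006)]
print('pts',len(Q),'sd',r.std(),'normal',nn,'angle to plate',np.arccos(nn@n0/np.linalg.norm(n0)),'err along x,y',nn@ex,nn@ey)
L=(Q-cor)@np.array([ex,ey,n0]).T; print('rest frame min/max',L.min(0).round(4),L.max(0).round(4),L.mean(0).round(4))
E
python3 tilt.py
```

```text
{'t': np.float64(9.3), 'position': array([0.5993, 0.1598, 0.1087]), 'wrist_force': array([-2.0131, -0.4892,  1.7821]), 'ft_torque': array([0.077 , 0.2502, 0.0597]), 'finger_gap': np.float64(0.0331)}
pts 1322 sd 0.0004869840455152001 normal [-0.04201765  0.23488904  0.97111362] angle to plate 0.34238137306055444 err along x,y 0.003889635618513602 0.3357114400941662
rest frame min/max [0.0526 0.0564 0.0205] [0.0737 0.0861 0.0323] [0.0626 0.0715 0.0265]
```

Lengthwise the module already lies along the slope. Only the cross tilt of about 0.34 rad is left, so I'll go on with the lightest grip.

>>> step_arm --increments '[{"dx": 0,"dy": 0,"dz": 0.1,"roll": 0},{"dx": 0,"dy": 0,"dz": 0.1,"roll": 0},{"dx": 0,"dy": 0,"dz": 0.1,"roll": 0},{"dx": 0,"dy": 0,"dz": 0.1,"roll": 0},{"dx": 0,"dy": 0,"dz": 0,"roll": 0},{"dx": 0,"dy": 0,"dz": 0,"roll": 0},{"dx": 0,"dy": 0,"dz": 0,"roll": 0},{"dx": 0,"dy": 0,"dz": 0,"roll": 0}]' --grip_force 3

```text
t: 10.35
position: [0.5993, 0.1596, 0.1044]
eef_rot: [-3.142, -0.0, 1.649]
wrist_force: [-1.0, 0.2, 0.3]
finger_gap: 0.0338
finger_force: 3.0
```

```bash
python3 tilt.py
```

```text
{'t': np.float64(10.35), 'position': array([0.5993, 0.1596, 0.1044]), 'wrist_force': array([-0.9526,  0.2308,  0.2667]), 'ft_torque': array([0.0378, 0.0978, 0.0289]), 'finger_gap': np.float64(0.0338)}
pts 1269 sd 0.00047715111409761757 normal [-0.18506967  0.22111372  0.95752699] angle to plate 0.1979052140494643 err along x,y 0.0030954572506461187 0.1965930060942483
rest frame min/max [0.0518 0.0551 0.0212] [0.0727 0.0858 0.0288] [0.0616 0.0712 0.0249]
```

>>> step_arm --increments '[{"dx": 0,"dy": 0,"dz": 0.1,"roll": 0},{"dx": 0,"dy": 0,"dz": 0.1,"roll": 0},{"dx": 0,"dy": 0,"dz": 0.08,"roll": 0},{"dx": 0,"dy": 0,"dz": 0,"roll": 0},{"dx": 0,"dy": 0,"dz": 0,"roll": 0},{"dx": 0,"dy": 0,"dz": 0,"roll": 0},{"dx": 0,"dy": 0,"dz": 0,"roll": 0},{"dx": 0,"dy": 0,"dz": 0,"roll": 0}]' --grip_force 3

```text
t: 11.4
position: [0.5994, 0.1596, 0.1018]
eef_rot: [3.142, -0.0, 1.649]
wrist_force: [-0.8, 0.9, 1.6]
finger_gap: 0.0349
finger_force: 3.2
```

```bash
python3 tilt.py
```

```text
{'t': np.float64(11.4), 'position': array([0.5994, 0.1596, 0.1018]), 'wrist_force': array([-0.8281,  0.9015,  1.5734]), 'ft_torque': array([ 0.0415,  0.1223, -0.0537]), 'finger_gap': np.float64(0.0349)}
pts 1279 sd 0.0004965544948580821 normal [-0.25963996  0.20879019  0.94286465] angle to plate 0.12105931665476241 err along x,y 0.005828026449098347 0.12062355009993178
rest frame min/max [0.0511 0.0544 0.0211] [0.072  0.0856 0.0268] [0.0608 0.071  0.0238]
```

>>> step_arm --increments '[{"dx": 0,"dy": 0,"dz": 0.08,"roll": 0},{"dx": 0,"dy": 0,"dz": 0.08,"roll": 0},{"dx": 0,"dy": 0,"dz": 0.08,"roll": 0},{"dx": 0,"dy": 0,"dz": 0,"roll": 0},{"dx": 0,"dy": 0,"dz": 0,"roll": 0},{"dx": 0,"dy": 0,"dz": 0,"roll": 0},{"dx": 0,"dy": 0,"dz": 0,"roll": 0},{"dx": 0,"dy": 0,"dz": 0,"roll": 0}]' --grip_force 3

```text
t: 12.45
position: [0.5993, 0.1597, 0.0993]
eef_rot: [3.142, -0.0, 1.649]
wrist_force: [-0.9, 0.5, 2.3]
finger_gap: 0.036
finger_force: 3.2
```

```bash
python3 tilt.py
```

```text
{'t': np.float64(12.45), 'position': array([0.5993, 0.1597, 0.0993]), 'wrist_force': array([-0.9119,  0.455 ,  2.2949]), 'ft_torque': array([ 0.0628,  0.126 , -0.0014]), 'finger_gap': np.float64(0.036)}
pts 1247 sd 0.00047493486351335825 normal [-0.32102915  0.19473371  0.92683281] angle to plate 0.05716878064295566 err along x,y 0.010905882479227266 0.0560851509277233
rest frame min/max [0.0505 0.0536 0.0213] [0.0713 0.0846 0.0248] [0.0601 0.0705 0.023 ]
```

>>> step_arm --increments '[{"dx": 0,"dy": 0,"dz": 0.06,"roll": 0},{"dx": 0,"dy": 0,"dz": 0.06,"roll": 0},{"dx": 0,"dy": 0,"dz": 0,"roll": 0},{"dx": 0,"dy": 0,"dz": 0,"roll": 0},{"dx": 0,"dy": 0,"dz": 0,"roll": 0},{"dx": 0,"dy": 0,"dz": 0,"roll": 0},{"dx": 0,"dy": 0,"dz": 0,"roll": 0},{"dx": 0,"dy": 0,"dz": 0,"roll": 0}]' --grip_force 3

```text
t: 13.5
position: [0.5994, 0.1596, 0.0982]
eef_rot: [3.142, 0.0, 1.649]
wrist_force: [-1.3, -0.1, 2.4]
finger_gap: 0.0365
finger_force: 3.5
```

```bash
python3 tilt.py
```

```text
{'t': np.float64(13.5), 'position': array([0.5994, 0.1596, 0.0982]), 'wrist_force': array([-1.3097, -0.0686,  2.4115]), 'ft_torque': array([-0.0231,  0.0192,  0.0363]), 'finger_gap': np.float64(0.0365)}
pts 1232 sd 0.0004735942600543567 normal [-0.34519032  0.19439299  0.91818027] angle to plate 0.03156438985304426 err along x,y 0.007316253122024821 0.030696546822297464
rest frame min/max [0.0503 0.0534 0.0212] [0.071  0.0841 0.024 ] [0.0597 0.0703 0.0226]
```

It lies flat within about 0.03 rad under light force. Now I'll open the fingers and lift away.

>>> step_arm --increments '[{"dx": 0,"dy": 0,"dz": -0.2,"roll": 0},{"dx": 0,"dy": 0,"dz": -1.0,"roll": 0},{"dx": 0,"dy": 0,"dz": -3.0,"roll": 0},{"dx": 0,"dy": 0,"dz": -4.0,"roll": 0},{"dx": 0,"dy": 0,"dz": -3.0,"roll": 0},{"dx": 0,"dy": 0,"dz": -1.0,"roll": 0},{"dx": 0,"dy": 0,"dz": 0,"roll": 0},{"dx": 0,"dy": 0,"dz": 0,"roll": 0}]' --grip 6.5

```text
t: 14.55
position: [0.5984, 0.1595, 0.2183]
eef_rot: [-3.139, 0.0, 1.649]
wrist_force: [0.2, -0.1, -0.2]
finger_gap: 0.0651
finger_force: 0.0
```

```bash
python3 - <<'E'
from h import *
s,im,d=snap('wrist');print(s['t'],s['position'],s['wrist_force'])
cv2.imwrite('pics/w5.png',im[:,:,::-1])
E
```

```text
14.55 [0.59841671 0.15951299 0.21826522] [ 0.23197865 -0.0696638  -0.19242987]
```

View pics/w5.png

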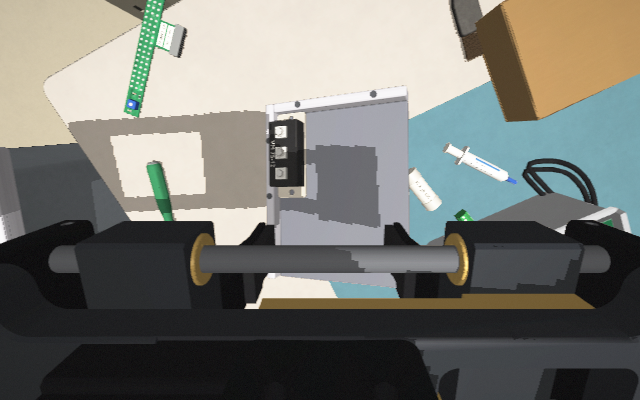

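The picture shows the module at (288,155) in the corner, against both fences. I'll check its pose numerically before handing in.

```bash
python3 - <<'E'
from h import *
im,W=cloud('wrist')
n=np.array([-0.3743,0.1967,0.9062]);ex=np.array([.0758,-.9675,.2413]);ey=np.cross(n,ex);cor=np.array([.5365,.2265,.0447])
L=(W-cor)@np.array([ex,ey,n]).T
m=np.isfinite(L).all(2)&(L[...,2]>.017)&(L[...,2]<.027)&(L[...,0]>-.02)&(L[...,0]<.12)&(L[...,1]>-.02)&(L[...,1]<.08)
print(m.sum(),np.median(L[m],0),cv2.minAreaRect(L[m][:,:2].astype(np.float32)*1000))
q=L[m]-L[m].mean(0);print(np.linalg.svd(q,full_matrices=False)[2][2])
E
```

```text
1789 [0.04225774 0.02156886 0.02216617] ((41.67442321777344, 16.905059814453125), (68.18521118164062, 34.46167755126953), 0.5042381882667542)
[0.00351389 0.03271812 0.99945844]
```

```bash
python3 - <<'E'
from h import *
im,W=cloud('wrist')
n=np.array([-0.3743,0.1967,0.9062]);ex=np.array([.0758,-.9675,.2413]);ey=np.cross(n,ex);cor=np.array([.5365,.2265,.0447])
L=(W-cor)@np.array([ex,ey,n]).T
f=np.isfinite(L).all(2)&(abs(L[...,2]-.012)<.002)
a=f&(abs(L[...,0])<.025)&(L[...,1]>.04)&(L[...,1]<.11); print('short fence x',np.percentile(L[a][:,0],[2,50,98]))
b=f&(abs(L[...,1])<.02)&(L[...,0]>.1)&(L[...,0]<.15); print('long fence y',np.percentile(L[b][:,1],[2,50,98]) if b.any() else b.sum())
e=np.isfinite(L).all(2)&(abs(L[...,2]-.003)<.002)&(L[...,1]>.005)&(L[...,1]<.03)
print('copper x',np.percentile(L[e][:,0],[1,99]), np.sort(L[e&(L[...,0]<.03)][:,0])[:5])
print('rest end',np.sort(L[e&(L[...,0]>.07)&(L[...,0]<.1)&(im.min(2)>0)][:,0])[:1])
E
```

```text
short fence x [-0.01424163 -0.0090682  -0.00475106]
long fence y [-0.00876859 -0.00328228  0.00106917]
copper x [-0.00454948  0.138243  ] [-0.00477638 -0.00464606 -0.00461338 -0.00457845 -0.00456381]
rest end [0.07631543]
```

The fence inner face measures x = -4.6 mm and the copper end also -4.6 mm, so the module is flush and my corner estimate was simply 4.6 mm off. Handing in.

```bash
python3 -c "
from plant import env; print(env.finish_job())"
```

```text
the job is handed in; nothing more can be done
None
```

The power module is in the squaring rest, measured flush against both fences and flat; I set it on the plate with light force, then let go so it slid home by itself, and handed the job in (no verdict came back).

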